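Open the roti griddle and set its heat

TASK

Get the roti griddle ready: first lift its cover by the bar and fold it right back until it rests on its stop, without letting it slam. Then turn the large heat dial clockwise to the fourth click from off, without going past it, and let go. Leave the small timer knob and the other things on the counter alone.

Things in the scene. Friction and masses are not known exactly. Their poses are not given: they have to be found in the camera images.
- griddle: electric griddle, fixed to the counter: dark steel body 215 mm (its x) by 300 mm (its y), steel control console 112 mm wide joined on its -y side, console top 72 mm above the counter. Origin on the counter; at yaw 0 its x points away from the robot, y to the robot's left; it is turned by up to 0.2 rad. In its x: hinge at +110 mm, body front at -65 mm, cover's handle bar at -110 mm
- lid (a joint): hinge of the griddle's flat aluminium cover (175 mm from hinge to free edge, 300 wide): 0 = shut, grows as it is raised, 1.72 rad (just past upright) = on its stop. Cover 0.3 to 0.6 kg, free hinge: before upright it falls shut if let go, past upright it leans back on the stop and stays
- lid_bar (a point): middle of the cover's handle, a round black bar 12 mm thick, 120 mm long along the griddle's y, in the plane of the cover, 45 mm beyond its free edge with open space between. Cover shut: bar 95 mm above the counter, can be pinched from above with one finger in front and one in the gap behind. It moves on an arc of 220 mm radius about point lid_hinge
- lid_hinge (a point): middle of the cover's hinge line, at the back of the griddle, 95 mm above the counter; the line runs along the griddle's y
- dial (a joint): heat dial (the large one, nearer the robot): grows clockwise seen from above; 0 = off, a click every 0.5236 rad up to the sixth at 3.1416, end stops just outside. Fourth click = 2.0944. A sprung detent draws it to the nearest click and holds it; about 0.12 N m carries it over to the next. Starts at off, the first or the second click
- dial_grip (a point): on the heat dial's axis, 32 mm above the console top, where to grip: a black disc 72 mm across, 9 mm high, carries an upright grip bar 16 mm thick and 60 mm long, top 43 mm above the console. The bar's pointer end (pointed, light strip on top) lies along the point's +y. Pinch it across its thickness (point x)
- dial_off (a point): dot on the console top, 46 mm from the dial's axis towards the cover (griddle +y): the pointer points here when off. Six short black lines go on clockwise from it, 30 deg apart, for clicks 1 to 6: the third lies straight away from the robot (griddle +x), the sixth at -y
- timer (a joint): small round timer knob, 34 mm across and 19 mm high, on the same console, 115 mm behind the heat dial (griddle +x); grows clockwise; to be left alone
- timer_mark (a point): point on the timer knob's rim, 16 mm from its axis, at the end of its light pointer strip
- tin: bystander, to be left alone: lidded aluminium tin, 102 mm across, 137 mm tall over its knob; origin at the centre of its underside
- plate: bystander, to be left alone: round white melamine plate, 220 mm across, 22 mm tall; origin at the centre of its underside
- turner: bystander, to be left alone: flat steel turner with wooden handle, about 300 mm long along its x; origin near mid-length, on the underside
- rolling_pin: bystander, to be left alone: wooden rolling pin lying on the counter, 360 mm long along its x, 44 mm thick; origin at mid-length on its underside as built; it can roll if knocked
- sauce: bystander, to be left alone: brown glass sauce bottle, 60 mm across, 170 mm tall; origin at the centre of its underside

How it is judged:
By the outcome, as a careful person would: the job done as asked, in the order asked, and still so for the second after the job is handed in, with the robot touching nothing.
It also fails if it takes over 64 s, if anything falls off the work surface, if the arm or the gripper's body presses on something with over 40 N, if the wrist force passes 120 N, or if a joint passes its speed limit or range.

ROBOT

A 6-joint arm with a two-finger parallel gripper is mounted at the origin on the work surface. World frame = base frame: x ahead of the robot, y to its left, z up, the work surface at z = 0. Lengths are in m, angles in degrees, forces in N, time in s.
With the tool pointing down it reaches from about 0.4 to 0.825 m from the base axis. Payload 7 kg.
Tool frame: the origin (TCP) lies at the very end of the fingers, on their centre line; the grasp point (between the pads) lies 19 mm behind it (r.grasp_offset is the z of the grasp point in the tool frame, in m); z points along the fingers, y is the direction in which the jaws open and shut (so a half turn about z gives the same grasp; the last joint's range is limited). The gripper opens to 88 mm and grips with 3 to 60 N. Pads are 19 mm wide; open, the fingers measure 130 mm over their backs; the gripper's body (78 mm by 193 mm) begins 47 mm behind the grasp point.
Start: joints at [-58.264, 20.546, 0.682, 0, -70.136, -16.507], TCP at [0.177, -0.651, 0.227] pointing down, gripper open.
Joint ranges: [-176.03, 176.03], [-82.01, 121.73], [-58.28, 71.71], [-173.87, 95.51], [-174.79, -0.11], [-173.66, 173.66]. Speed limits (degrees/s): [136.94, 136.94, 172.46, 180, 180, 180].

INTERFACE

Orientations are given as [roll, pitch, yaw] about the fixed x, y, z axes, in that order (R = Rz(yaw) Ry(pitch) Rx(roll)).
In Python, from plant import r, capture, calibration, order gives the robot as it stands.
- The arm moves only by the tool servo_tool, never from a script. Its arguments are lists of equal length, an entry for each row: "grip": the closure, from -1 (fully open) to 1 (shut), so that 0 is half open; "translation": the shift along the tool's x, y, z in m, a list of three; "turn": the turn about the tool's z in rad. A call has 1 to 10 rows; each row is the pose to reach, as a shift and turn from the pose commanded when the call began, along the tool's axes at that moment; what a row does not reach only later rows make up. A row lasts 1/12 s, in which the tool goes at most 41.7 mm and 7.16 degrees, less where a joint would pass 70% of its speed; a pose out of reach is approached as far as the arm can. A call with a gripper value outside its range is refused whole. The fingers move at their own pace and stop on an object; "newtons" is the grip in N (left out, the last holds). Time passes only in rows, so rows that repeat a pose let the fingers close. It gives the time, the measured TCP pose, the force and the opening at its end, in the units of the state.
- r.get_state(): the state, without advancing time (a new reading comes with each control period).
- capture(name): name is "side" or "top" or "wrist"; returns (picture, depth): 384x512x3 uint8, blue, green, red; 384x512 float32, m along the optical axis (not along the pixel's ray), 0 where there is no reading.
- calibration(name): a dict with "fx", "fy", "cx", "cy" (pixels), "view" (4x4, takes a point from world to camera coordinates). Camera axes: x right, y up, looking along -z (the intrinsics and any distortion apply to the point x, -y, -z); pixel columns grow to the right and rows downward; lengths in m; the calibration is good to about 2 mm. A picture is of the moment at which its call begins: read the wrist's pose just before it. calibration takes no time and is no camera call; for the wrist camera it gives the pose at the moment of the call.
- order.close_job(): hands the job in, once; it reports no verdict.
The state is a dict: "time_s": time; "joints": joint angles; "qd": joint speeds; "joint_torque": joint torques, N m; "tcp_pos": TCP position; "eef_rot": TCP orientation; "contact_force": force on the tool from outside, world axes, zero at the start; "moment": the same for the moment, N m; "gripper_width": finger opening in m.
Only numpy, scipy, OpenCV 4.12 (cv2) and the standard library are available. Lean on these libraries where they do the work, as an engineer would, in place of code of your own. Each camera call takes 0.05 s, during which the arm holds its last target.

## Working session

There is one attempt and no reset: what is moved stays moved. The work goes in short steps, Python scripts to look and compute and a tool call to move; the robot and the scene stay as the last step left them, time stands still between calls to the robot, and variables do not carry over. Pictures are saved under pics/ and viewed, and the job is handed in when it is done.

Besides the shell and the picture viewer there is one more tool, called after "Request:" as name(argument=value, ...), one argument or row to a line, values as JSON. servo_tool: Moves the arm, as the interface text tells. Its arguments: {"type":"object","properties":{"grip":{"type":"array","items":{"type":"number"}},"translation":{"type":"array","items":{"type":"array","items":{"type":"number"}}},"turn":{"type":"array","items":{"type":"number"}},"newtons":{"type":"number"}},"required":["grip","translation","turn"]}

```bash
ls; mkdir -p pics
python3 - <<'E'
from plant import r,capture,calibration,order
import cv2
print(r.get_state(), r.grasp_offset)
for n in ["side","top","wrist"]:
    c=calibration(n); p,d=capture(n); cv2.imwrite(f"pics/{n}0.png",p)
    import numpy as np; np.savez(f"{n}0.npz",p=p,d=d,view=c["view"],k=[c["fx"],c["fy"],c["cx"],c["cy"]]); print(n,c)
E
```

```text
pics
{'time_s': 0.0, 'joints': array([-5.82640693e+01,  2.05899551e+01,  6.31204011e-01, -2.06835744e-02,
       -7.01352308e+01, -1.65087032e+01]), 'qd': array([ 0.0114444 ,  0.01124079, -0.04960373, -0.01312572, -0.01857954,
        0.05287317]), 'joint_torque': array([ 2.75812827e-04, -5.82719886e+01,  2.93051594e+01,  6.99706793e+00,
        7.03178113e-03, -9.70552696e-05]), 'tcp_pos': array([ 0.17714435, -0.65081045,  0.2256181 ]), 'eef_rot': array([ 1.79904367e+02, -8.06646452e-03, -1.64779810e+02]), 'contact_force': array([0.13190279, 0.66646308, 0.64704804]), 'moment': array([ 0.01198307, -0.00209116,  0.00728599]), 'gripper_width': 0.08783999707722633} -0.0188
side {'fx': 463.460168146971, 'fy': 463.460168146971, 'cx': 260.67986007162887, 'cy': 196.92963824715446, 'view': array([[-0.91414436, -0.40525252,  0.0105115 ,  0.53261559],
       [ 0.20233302, -0.43363497,  0.87807862, -0.17556277],
       [-0.35128542,  0.80481744,  0.47840092, -1.15350604],
       [ 0.        ,  0.        ,  0.        ,  1.        ]])}
top {'fx': 404.7473733094725, 'fy': 404.7473733094725, 'cx': 263.9036253540077, 'cy': 188.899069623661, 'view': array([[-0.01384869, -0.99989611, -0.00399864,  0.06446981],
       [ 0.99772971, -0.01408205,  0.06585684, -0.53696283],
       [-0.06590631, -0.00307753,  0.99782107, -1.30005595],
       [ 0.        ,  0.        ,  0.        ,  1.        ]])}
wrist {'fx': 273.3772538414865, 'fy': 273.3772538414865, 'cx': 256.8403118029374, 'cy': 187.32728784035936, 'view': array([[-0.26324987,  0.96472657,  0.00146686,  0.67393194],
       [-0.91999071, -0.25058434, -0.30137117,  0.03719887],
       [-0.2903732 , -0.08068541,  0.95350578, -0.39060765],
       [ 0.        ,  0.        ,  0.        ,  1.        ]])}
```

View pics/side0.png

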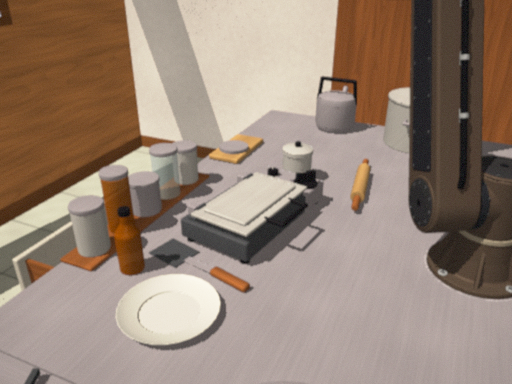

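View pics/top0.png

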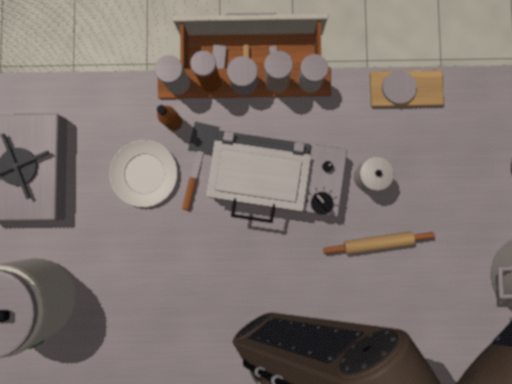

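View pics/wrist0.png

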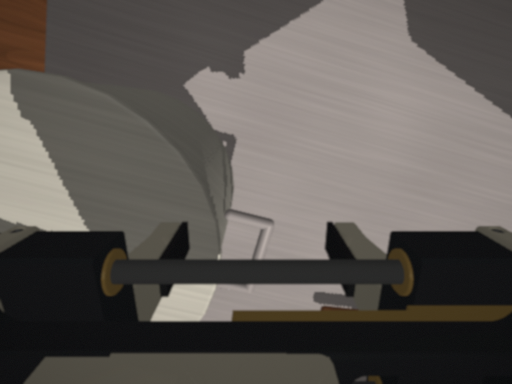

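The top view shows the griddle with the cover shut: bar at about (253,218), heat dial at (322,203) and timer at (327,167). The tin is at (377,174) and the pin at (380,243). I'll zoom in and measure next.

```bash
cat > h.py <<'E'
import numpy as np, cv2
def ray(c,u,v):
    V=np.array(c["view"]); R=V[:3,:3]; t=V[:3,3]
    d=np.array([(u-c["cx"])/c["fx"],-(v-c["cy"])/c["fy"],-1.0])
    return -R.T@t, R.T@d
def onz(c,u,v,z):
    o,d=ray(c,u,v); s=(z-o[2])/d[2]; return o+s*d
def dep(c,u,v,d):
    o,dd=ray(c,u,v); return o+d*dd
def proj(c,P):
    V=np.array(c["view"]); p=V[:3,:3]@np.array(P)+V[:3,3]
    return c["cx"]+c["fx"]*p[0]/-p[2], c["cy"]+c["fy"]*p[1]/p[2]
E
python3 - <<'E'
import numpy as np,cv2
from h import *
z=np.load("top0.npz"); k=z["k"]; c=dict(view=z["view"],fx=k[0],fy=k[1],cx=k[2],cy=k[3])
p=z["p"]; cv2.imwrite("pics/topz.png",cv2.resize(p[125:230,200:360],None,fx=5,fy=5,interpolation=cv2.INTER_CUBIC))
for n,u,v in [("cover",260,175),("console",340,170),("console2",310,180),("dial",322,203),("timer",327,167),("bar",253,218)]:
    d=z["d"][v,u]; print(n,dep(c,u,v,d).round(4))
s=np.load("side0.npz"); cv2.imwrite("pics/sidez.png",cv2.resize(s["p"][130:270,170:330],None,fx=5,fy=4.2,interpolation=cv2.INTER_CUBIC))
# bar mask
b=p[195:235,225:285].max(axis=2)<60
n,l,st,ce=cv2.connectedComponentsWithStats(b.astype(np.uint8))
for i in range(1,n):
    if st[i][4]>8: print(st[i]+np.array([225,195,0,0,0]),ce[i]+[225,195])
b=p[150:225,305:345].max(axis=2)<50
n,l,st,ce=cv2.connectedComponentsWithStats(b.astype(np.uint8))
for i in range(1,n):
    if st[i][4]>8: print(st[i]+np.array([305,150,0,0,0]),ce[i]+[305,150])
E
```

```text
cover [0.5744 0.068  0.1072]
console [ 0.5905 -0.1827  0.0691]
console2 [ 0.5598 -0.0873  0.0754]
dial [ 0.4864 -0.1173  0.1158]
timer [ 0.598  -0.1389  0.0903]
bar [0.4443 0.091  0.1018]
[231 201  45  21 186] [252.38709677 213.38172043]
[323 162  10   9  52] [326.94230769 166.71153846]
[312 193  21  22 298] [322.15771812 203.87919463]
```

View pics/topz.png

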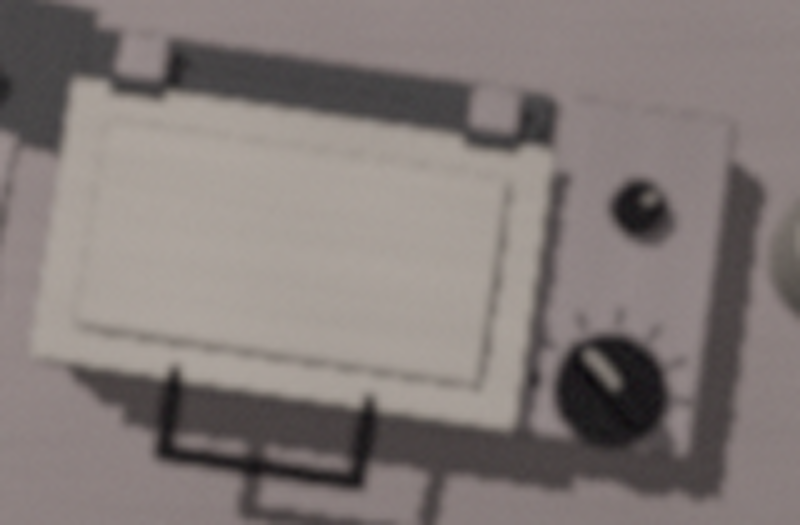

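View pics/sidez.png

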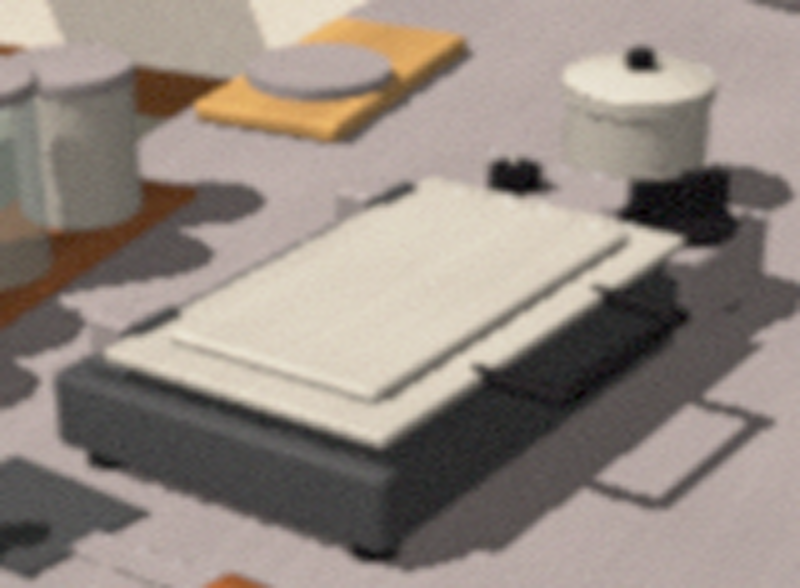

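Run:
```python
import numpy as np,cv2
from h import *
z=np.load("top0.npz"); k=z["k"]; c=dict(view=z["view"],fx=k[0],fy=k[1],cx=k[2],cy=k[3])
def P(x,y,h): return onz(c,x/5+199.6,y/5+124.6,h)
a=P(162,455,.101);b=P(358,482,.101); print("bar",a,b,(a+b)/2,np.linalg.norm(a-b), np.degrees(np.arctan2(*(a-b)[[1,0]])))
C=[P(x,y,.097) for x,y in [(32,352),(520,428),(556,148),(72,78)]]
for i in range(4):
    d=C[i]-C[(i+1)%4]; print(C[i].round(4),np.linalg.norm(d).round(4),np.degrees(np.arctan2(d[1],d[0])).round(2))
D=P(611,391,.081); T=P(640,208,.091)
print("dial",D,"timer",T,np.linalg.norm((D-T)[:2]),np.degrees(np.arctan2((T-D)[1],(T-D)[0])))
tip=P(590,355,.115); tip2=P(618,385,.115);dd=tip-tip2
print("pointer",np.degrees(np.arctan2(dd[1],dd[0])), tip)
for x,y in [(580,322),(621,313),(655,330),(677,362),(685,400),(548,345)]:
    m=P(x,y,.072)-D; print(np.degrees(np.arctan2(m[1],m[0])).round(1),np.hypot(m[0],m[1]).round(4))
# tin, pin
print("tin",onz(c,377,173,.12), "pin", onz(c,380,243,.044))
```

```text
bar [0.45240351 0.15473579 0.101     ] [0.43440802 0.03591626 0.101     ] [0.44340577 0.09532602 0.101     ] 0.12017452646609042 81.38787215899836
[0.5164 0.2341 0.097 ] 0.3017 80.35
[ 0.4658 -0.0634  0.097 ] 0.1736 171.51
[ 0.6375 -0.089   0.097 ] 0.3015 -99.13
[0.6854 0.2086 0.097 ] 0.1709 -8.56
dial [ 0.48805835 -0.12157626  0.081     ] timer [ 0.60036395 -0.14068586  0.091     ] 0.11391982004958363 -9.656799211458983
pointer 41.91154508486818 [ 0.50889649 -0.10470561  0.115     ]
21.4 0.0468
-10.0 0.0496
-37.9 0.0481
-67.5 0.0463
-97.2 0.0475
51.7 0.0476
tin [ 0.57417916 -0.28413056  0.12      ] pin [ 0.35960445 -0.30755508  0.044     ]
```

Request:
servo_tool(
  grip=[-1,-1,-1,-1,-1,-1,-1,-1,-1,-1],
  translation=[
    [-0.033,0.025,0],
    [-0.066,0.05,0],
    [-0.1,0.075,0],
    [-0.133,0.1,0],
    [-0.166,0.125,0],
    [-0.2,0.15,0],
    [-0.233,0.175,0],
    [-0.266,0.2,0],
    [-0.3,0.225,0],
    [-0.333,0.25,0],
  ],
  turn=[-0.114,-0.229,-0.343,-0.458,-0.572,-0.687,-0.801,-0.916,-1.03,-1.145],
)

```text
time_s: 0.98
tcp_pos: [0.4335, -0.3209, 0.2267]
eef_rot: [-180.0, 0.0, -98.8]
contact_force: [1.1, -0.8, -0.1]
gripper_width: 0.0876
```

```bash
cat > snap.py <<'E'
import sys
from plant import r,capture,calibration
import cv2,numpy as np
n,name=sys.argv[1:3]
c=calibration(n); p,d=capture(n); cv2.imwrite(f"pics/{name}.png",p)
np.savez(f"{name}.npz",p=p,d=d,view=c["view"],k=[c["fx"],c["fy"],c["cx"],c["cy"]])
s=r.get_state();print(s["time_s"],s["tcp_pos"],s["eef_rot"],s["contact_force"].round(1),s["gripper_width"])
E
python3 snap.py wrist w1
```

```text
1.0333 [ 0.43754328 -0.31688696  0.22668833] [-1.79887712e+02  4.76559538e-02 -9.81761554e+01] [ 2.1  2.6 -0.5] 0.08738931296300993
```

View pics/w1.png

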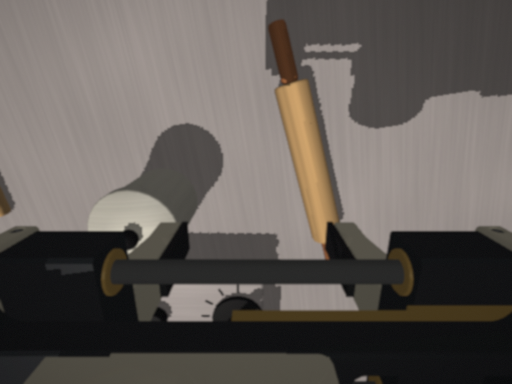

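Request:
servo_tool(
  grip=[-1,-1,-1,-1,-1,-1,-1,-1,-1,-1,-1],
  translation=[
    [-0.04,0.0055,0],
    [-0.08,0.011,0],
    [-0.12,0.0165,0],
    [-0.16,0.022,0],
    [-0.2,0.0275,0],
    [-0.24,0.033,0],
    [-0.28,0.0385,0],
    [-0.32,0.044,0],
    [-0.36,0.05,0],
    [-0.414,0.056,0],
  ],
  turn=[0,0,0,0,0,0,0,0,0,0],
)

```text
schema error: expected 11 entries
```

The wrist view shows the tin on the left (130,215), the pin in the middle and the dial at the bottom (238,305), partly hidden. The move was refused because I miscounted the grip rows, so I'm resending it.

Request:
servo_tool(
  grip=[-1,-1,-1,-1,-1,-1,-1,-1,-1,-1],
  translation=[
    [-0.041,0.0055,0],
    [-0.082,0.011,0],
    [-0.123,0.0165,0],
    [-0.164,0.022,0],
    [-0.205,0.0275,0],
    [-0.246,0.033,0],
    [-0.287,0.0385,0],
    [-0.328,0.044,0],
    [-0.369,0.05,0],
    [-0.41,0.056,0],
  ],
  turn=[0,0,0,0,0,0,0,0,0,0],
)

```text
time_s: 1.87
tcp_pos: [0.4422, 0.0928, 0.2268]
eef_rot: [-180.0, 0.0, -99.2]
contact_force: [1.5, 0.2, -0.2]
gripper_width: 0.0876
```

Request:
servo_tool(
  grip=[-1,-1,-1],
  translation=[
    [-0.001,0,0],
    [-0.002,0,0],
    [-0.002,0,0],
  ],
  turn=[0,0,0],
)

```text
time_s: 2.12
tcp_pos: [0.4428, 0.093, 0.2263]
eef_rot: [180.0, -0.0, -99.1]
contact_force: [0.4, -0.4, 0.2]
gripper_width: 0.0872
```

```bash
python3 snap.py top t2; python3 snap.py wrist w2; python3 snap.py side s2
```

```text
2.1667 [0.44284077 0.09231715 0.22634124] [ 1.79969899e+02 -2.41456507e-02 -9.91761426e+01] [-0.6 -0.7  0.8] 0.08740799184457779
2.2167 [0.44293038 0.09190105 0.2264111 ] [ 1.79979022e+02 -1.71990154e-02 -9.92294939e+01] [ 0.3 -0.6  0.8] 0.08761959907866611
2.2667 [0.44303854 0.0916919  0.22650132] [ 1.79991427e+02 -9.91358952e-03 -9.92643960e+01] [0.1 0.4 0.7] 0.08761447497462316
```

View pics/w2.png

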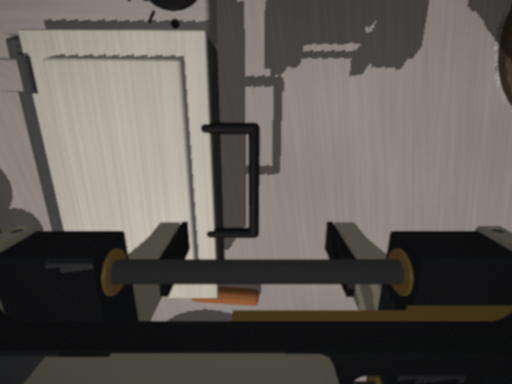

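View pics/s2.png

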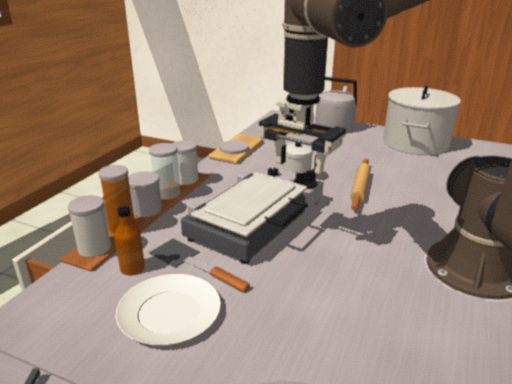

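Run:
```python
import numpy as np
from h import *
def L(n):
    z=np.load(n+".npz"); k=z["k"]; return dict(view=z["view"],fx=k[0],fy=k[1],cx=k[2],cy=k[3]),z
c,z=L("s2"); print(proj(c,[.443,.092,.2265]), proj(c,[.4434,.0953,.095]))
c,z=L("w2"); 
for u,v in[(256,128),(252,233)]: print(onz(c,u,v,.095))
print(proj(c,[.4434,.0953,.095]))
for u,v in [(253,180),(255,150)]: print(dep(c,u,v,z["d"][v,u]))
```

```text
(np.float64(298.8299702455876), np.float64(166.87709788252113)) (np.float64(295.68458776657417), np.float64(214.01241001327347))
[0.43491562 0.03788833 0.095     ]
[0.45874239 0.15594609 0.095     ]
(np.float64(256.7198725219865), np.float64(181.7959282811961))
[0.44678668 0.09112083 0.10034838]
[0.43946814 0.05955276 0.09954508]
```

Request:
servo_tool(
  grip=[0.36,0.36,0.36,0.36,0.36,0.36,0.36,0.36],
  translation=[
    [0,0,0],
    [-0.003,-0.001,0],
    [-0.003,-0.001,0.02],
    [-0.003,-0.001,0.05],
    [-0.003,-0.001,0.08],
    [-0.003,-0.001,0.1],
    [-0.003,-0.001,0.1],
    [-0.003,-0.001,0.1],
  ],
  turn=[0,0,0,0,0,0,0,0],
  newtons=12,
)

```text
time_s: 2.93
tcp_pos: [0.4445, 0.095, 0.1263]
eef_rot: [179.9, -0.1, -99.2]
contact_force: [0.1, -0.6, 0.3]
gripper_width: 0.0396
```

```bash
python3 snap.py top t3; python3 snap.py wrist w3; python3 snap.py side s3; python3 -c "
import cv2
p=cv2.imread('pics/s3.png');cv2.imwrite('pics/s3z.png',cv2.resize(p[120:270,220:360],None,fx=4,fy=4,interpolation=2))"
```

```text
2.9833 [0.44529235 0.09558084 0.12743607] [-1.79966053e+02 -9.33084352e-03 -9.91832346e+01] [-0.6  0.2  0.4] 0.035716948493909474
3.0333 [0.44567245 0.09596182 0.12798219] [-1.79905947e+02  5.52071539e-02 -9.91741906e+01] [-0.  -0.2  0.6] 0.03230498107746752
3.0833 [0.44575582 0.09616175 0.12817227] [-1.79877654e+02  9.20196860e-02 -9.91671602e+01] [-0.9 -0.3 -0.1] 0.030368221455701033
```

View pics/w3.png

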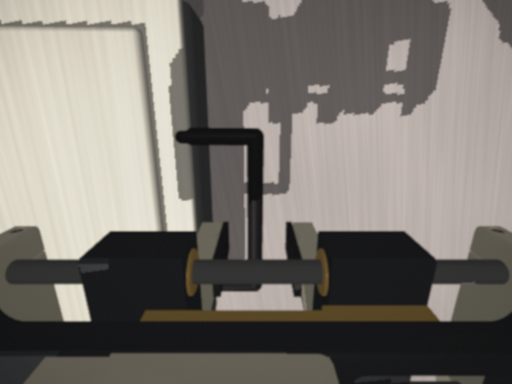

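View pics/s3z.png

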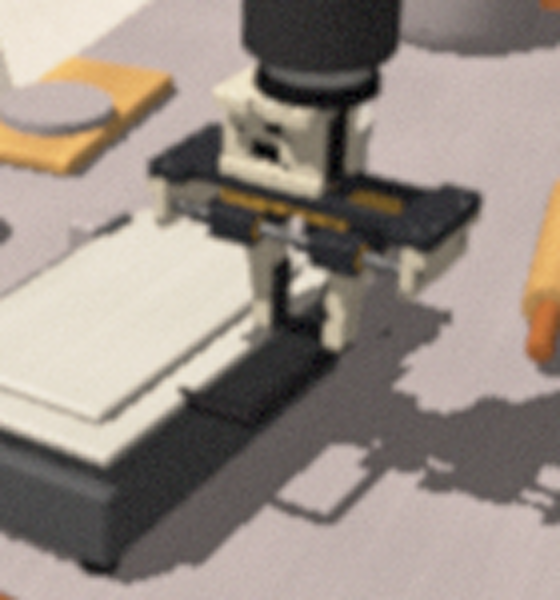

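The bar runs down the wrist image at u≈255, midway between the fingertips (212 and 300). It is centred, so I'll descend and pinch.

Request:
servo_tool(
  grip=[0.36,0.36,0.36,0.36,1,1,1,1,1,1],
  translation=[
    [0,0,0.015],
    [0,0,0.03],
    [0,0,0.045],
    [0,0,0.05],
    [0,0,0.05],
    [0,0,0.05],
    [0,0,0.05],
    [0,0,0.05],
    [0,0,0.05],
    [0,0,0.05],
  ],
  turn=[0,0,0,0,0,0,0,0,0,0],
  newtons=12,
)

```text
time_s: 3.92
tcp_pos: [0.4471, 0.0961, 0.0783]
eef_rot: [-179.7, 0.1, -99.1]
contact_force: [8.4, -5.5, -1.2]
gripper_width: 0.0113
```

Request:
servo_tool(
  grip=[1,1,1,1,1,1,1,1,1,1],
  translation=[
    [0,-0.0003,-0.0115],
    [0,-0.0012,-0.023],
    [0,-0.0027,-0.0344],
    [0,-0.0048,-0.0457],
    [0,-0.0075,-0.0569],
    [0,-0.0108,-0.068],
    [0,-0.0146,-0.0788],
    [0,-0.019,-0.0895],
    [0,-0.024,-0.0999],
    [0,-0.0295,-0.11],
  ],
  turn=[0,0,0,0,0,0,0,0,0,0],
)

```text
time_s: 4.75
tcp_pos: [0.4782, 0.0908, 0.1889]
eef_rot: [-179.5, 0.1, -99.1]
contact_force: [23.2, -9.2, -17.4]
gripper_width: 0.012
```

```bash
python3 snap.py side s4;  python3 snap.py wrist w4
```

```text
4.8 [0.4796118  0.09068127 0.19055916] [-1.79412882e+02  1.06666812e-01 -9.91016238e+01] [ 20.2 -10.4 -11.2] 0.011559915863994743
4.85 [0.47878322 0.09072375 0.1893868 ] [-1.79474116e+02  1.17711569e-01 -9.91496656e+01] [ 20.8  -9.4 -17.2] 0.011594335969909192
```

View pics/s4.png

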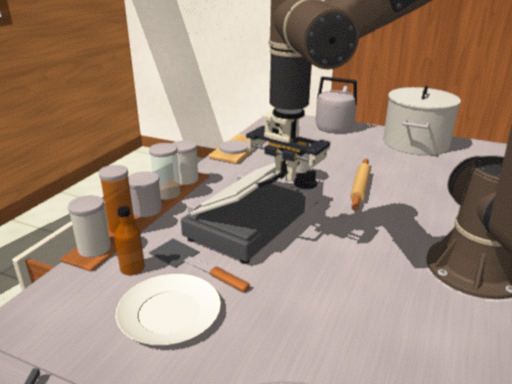

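View pics/w4.png

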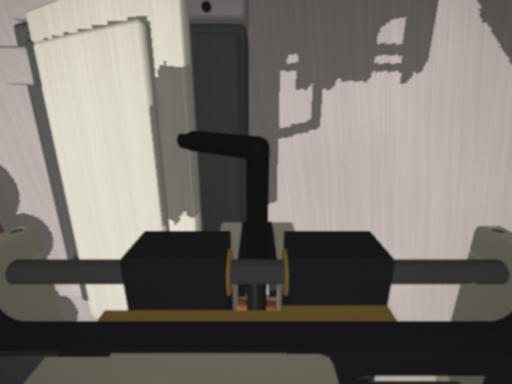

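Request:
servo_tool(
  grip=[1,1,1,1,1],
  translation=[
    [0,-0.009,-0.0093],
    [0,-0.0165,-0.0183],
    [0,-0.0236,-0.0274],
    [0,-0.031,-0.0362],
    [0,-0.039,-0.0446],
  ],
  turn=[0,0,0,0,0],
)

```text
time_s: 5.27
tcp_pos: [0.5116, 0.0849, 0.2325]
eef_rot: [180.0, 0.1, -99.2]
contact_force: [-3.3, 3.1, 0.3]
gripper_width: 0.0117
```

Request:
servo_tool(
  grip=[1,1,1,1,1,1,1,1],
  translation=[
    [0,-0.0083,-0.0079],
    [0,-0.0171,-0.0154],
    [0,-0.0262,-0.0224],
    [0,-0.0357,-0.0289],
    [0,-0.0455,-0.0349],
    [0,-0.0557,-0.0405],
    [0,-0.0661,-0.0454],
    [0,-0.0767,-0.0498],
  ],
  turn=[0,0,0,0,0,0,0,0],
)

```text
time_s: 5.93
tcp_pos: [0.5878, 0.0721, 0.2829]
eef_rot: [-180.0, 0.0, -99.2]
contact_force: [-2.3, -0.2, 1.4]
gripper_width: 0.0114
```

```bash
python3 snap.py side s5
```

```text
5.9833 [0.58978253 0.07179304 0.28347286] [-1.79875660e+02 -1.37812547e-02 -9.91615555e+01] [-0.1 -1.5  8.5] 0.011429742167151851
```

View pics/s5.png

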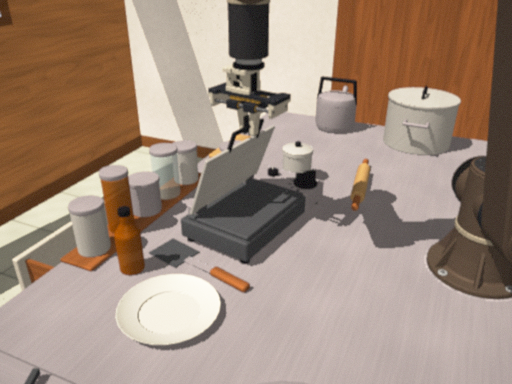

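Request:
servo_tool(
  grip=[1,1,1,1,1,1,1,1,1],
  translation=[
    [0,-0.0109,-0.0039],
    [0,-0.0219,-0.0071],
    [0,-0.0331,-0.0098],
    [0,-0.0444,-0.0119],
    [0,-0.0559,-0.0134],
    [0,-0.0673,-0.0143],
    [0,-0.0788,-0.0146],
    [0,-0.0885,-0.0143],
    [0,-0.096,-0.0138],
  ],
  turn=[0,0,0,0,0,0,0,0,0],
)

```text
time_s: 6.73
tcp_pos: [0.6833, 0.0564, 0.2957]
eef_rot: [-180.0, -0.0, -99.2]
contact_force: [-0.9, -3.8, 1.3]
gripper_width: 0.0117
```

Request:
servo_tool(
  grip=[1,1,1,1,1,1],
  translation=[
    [0,-0.003,0.0002],
    [0,-0.006,0.0005],
    [0,-0.008,0.0008],
    [0,-0.01,0.001],
    [0,-0.012,0.001],
    [0,-0.013,0.001],
  ],
  turn=[0,0,0,0,0,0],
)

```text
time_s: 7.23
tcp_pos: [0.6951, 0.0544, 0.294]
eef_rot: [180.0, -0.1, -99.2]
contact_force: [-0.7, -4.7, 1.1]
gripper_width: 0.0117
```

```bash
python3 snap.py side s6
```

```text
7.2833 [0.69524819 0.05444665 0.29393592] [ 1.79981465e+02 -5.40985018e-02 -9.91877754e+01] [-0.7 -5.1  1.3] 0.01154071551904259
```

View pics/s6.png

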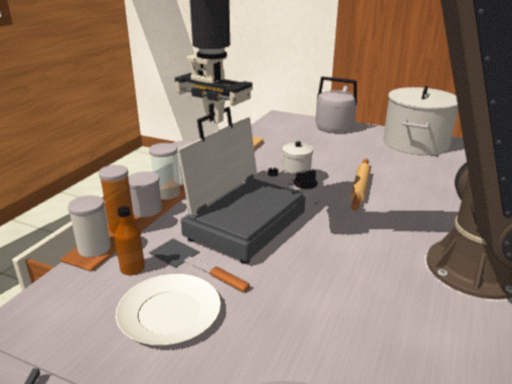

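No stop force yet, so I'll keep creeping forward.

Request:
servo_tool(
  grip=[1,1,1,1,1],
  translation=[
    [0,-0.002,0.0003],
    [0,-0.004,0.0007],
    [0,-0.006,0.001],
    [0,-0.007,0.001],
    [0,-0.007,0.001],
  ],
  turn=[0,0,0,0,0],
)

```text
time_s: 7.7
tcp_pos: [0.697, 0.0541, 0.2937]
eef_rot: [179.5, -0.1, -99.1]
contact_force: [-23.6, 1.1, 13.5]
gripper_width: 0.0129
```

The stop has been reached: the reaction is -24 N and motion has halted. I'll ease off, open a little and lift.

Request:
servo_tool(
  grip=[1,1,0.4,0.4,0.4,0.4,0.4,0.4],
  translation=[
    [0,0.002,0],
    [0,0.004,0],
    [0,0.005,0],
    [0,0.005,0],
    [0,0.005,0],
    [0,0.005,0],
    [0,0.005,0],
    [0,0.005,0],
  ],
  turn=[0,0,0,0,0,0,0,0],
)

```text
time_s: 8.37
tcp_pos: [0.6976, 0.055, 0.2925]
eef_rot: [180.0, 0.0, -99.2]
contact_force: [0.2, -0.2, 0.2]
gripper_width: 0.0264
```

Request:
servo_tool(
  grip=[0.4,0.4,0.4,0.4,0.4,0.4],
  translation=[
    [0,0,-0.01],
    [0,0,-0.03],
    [0,0,-0.05],
    [0,0,-0.07],
    [0,0,-0.07],
    [0,0,-0.07],
  ],
  turn=[0,0,0,0,0,0],
)

```text
time_s: 8.87
tcp_pos: [0.6981, 0.0549, 0.365]
eef_rot: [-179.8, 0.1, -99.2]
contact_force: [-1.3, 0.1, -0.4]
gripper_width: 0.0265
```

```bash
python3 snap.py side s7;python3 snap.py top t7; python3 -c "
import cv2
p=cv2.imread('pics/t7.png');cv2.imwrite('pics/t7z.png',cv2.resize(p[125:230,200:360],None,fx=5,fy=5,interpolation=2))"
```

```text
8.9167 [0.69763263 0.05494772 0.36350818] [-1.79947238e+02  4.44823298e-02 -9.91712843e+01] [0.1 0.8 0.2] 0.025947668765544725
8.9667 [0.69735941 0.05489329 0.36258629] [ 1.79975992e+02  8.74875735e-03 -9.91703373e+01] [ 1.1 -0.4  0.1] 0.02641787159297087
```

View pics/s7.png

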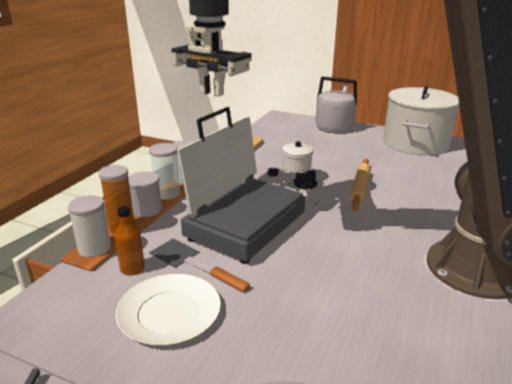

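View pics/t7z.png

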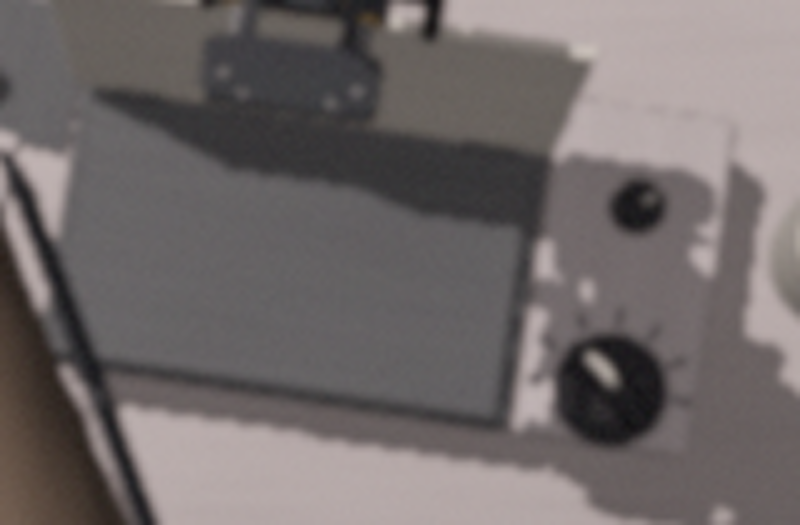

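Run:
```python
import numpy as np,cv2
from h import *
for n in ["top0","t7"]:
    z=np.load(n+".npz"); k=z["k"]; c=dict(view=z["view"],fx=k[0],fy=k[1],cx=k[2],cy=k[3])
    D=np.array([.4881,-.1216]); q=proj(c,[*D,.115]); print("axis top px zoom",(q[0]-199.6)*5,(q[1]-124.6)*5)
    p=z["p"].max(axis=2)[190:216,308:336]; 
    m=np.zeros(p.shape,np.uint8); cv2.circle(m,(14,13),8,1,-1)
    ys,xs=np.nonzero((p>75)&(m>0)); w=p[ys,xs].astype(float)-60
    P=np.array([onz(c,x+308,y+190,.115)[:2] for x,y in zip(xs,ys)]); mu=np.average(P,axis=0,weights=w)
    ev,V=np.linalg.eigh(np.cov(P.T,aweights=w)); v=V[:,1]; v*=np.sign(v@(mu-D)); print(len(xs),mu,ev,np.degrees(np.arctan2(v[1],v[0])),"from axis",np.degrees(np.arctan2(*(mu-D)[::-1])),np.hypot(*(mu-D)))
```

```text
axis top px zoom 618.8809464902051 389.14446794137774
25 [ 0.49940976 -0.11302325] [6.40075678e-06 4.10089641e-05] 40.421086914424855 from axis 37.17483058284915 0.01419405770675225
axis top px zoom 618.8809464902051 389.14446794137774
30 [ 0.49983863 -0.11232615] [9.23847814e-06 3.23262880e-05] 42.67720584818716 from axis 38.30973096700066 0.014959932177986598
```

Request:
servo_tool(
  grip=[0.1,0.1,0.1,0.1,0.1,0.1,0.1,0.1,0.1,0.1],
  translation=[
    [0,0.035,0],
    [0.01,0.07,0],
    [0.03,0.1,0.01],
    [0.055,0.125,0.03],
    [0.08,0.145,0.05],
    [0.105,0.165,0.075],
    [0.13,0.179,0.1],
    [0.15,0.179,0.13],
    [0.163,0.179,0.143],
    [0.163,0.179,0.143],
  ],
  turn=[0,0,0,0,0,0,0,0,0,0],
)

```text
time_s: 9.8
tcp_pos: [0.4914, -0.0795, 0.2161]
eef_rot: [179.6, -0.1, -99.3]
contact_force: [0.1, 0.4, 0.1]
gripper_width: 0.0394
```

Request:
servo_tool(
  grip=[0.1,0.1,0.1],
  translation=[
    [0,0,0],
    [0,0,0],
    [0,0,0],
  ],
  turn=[0,0,0],
)

```text
time_s: 10.05
tcp_pos: [0.4957, -0.077, 0.2206]
eef_rot: [-179.9, 0.0, -99.1]
contact_force: [-0.3, 0.3, -0.5]
gripper_width: 0.0394
```

```bash
python3 snap.py wrist w8;python3 snap.py side s8
```

```text
10.1 [ 0.49564895 -0.0769001   0.22061433] [-1.79918505e+02  2.59630963e-02 -9.91204021e+01] [ 0.   0.2 -0.4] 0.039405965729170295
10.15 [ 0.49555579 -0.07689309  0.22051232] [-1.79925237e+02  2.69486786e-02 -9.91184943e+01] [0.2 0.4 0.1] 0.03919993898298573
```

View pics/w8.png

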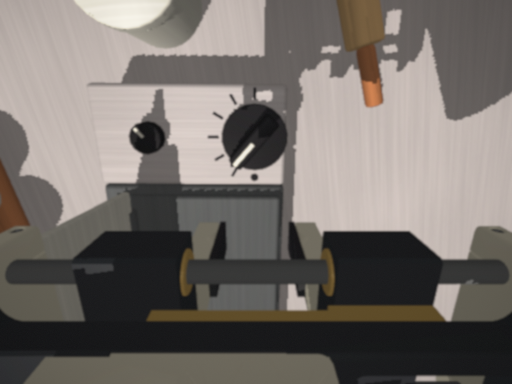

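View pics/s8.png

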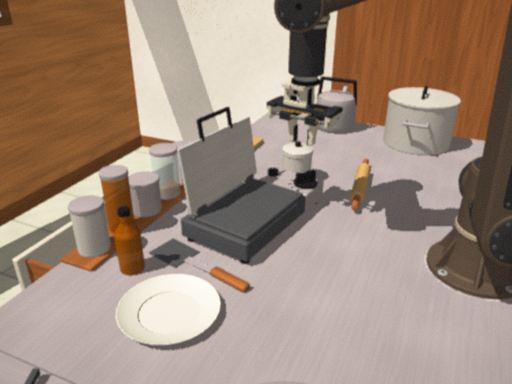

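The wrist view shows the dial at (254,136), the off dot at (254,177) and the click 1 line at (236,170). The light strip ends near (234,165).

Run:
```python
import numpy as np,cv2
from h import *
z=np.load("w8.npz"); k=z["k"]; c=dict(view=z["view"],fx=k[0],fy=k[1],cx=k[2],cy=k[3])
p=z["p"]; cv2.imwrite("pics/w8z.png",cv2.resize(p[80:190,80:310],None,fx=3.4,fy=3.4,interpolation=2))
g=p.max(axis=2)
m=np.zeros(g.shape,np.uint8); m[95:175,218:292]=(g[95:175,218:292]<55)
n,l,st,ce=cv2.connectedComponentsWithStats(m); i=1+np.argmax(st[1:,4]); print(st[i],ce[i])
cn=max(cv2.findContours((l==i).astype(np.uint8),0,1)[0],key=cv2.contourArea); h=cv2.convexHull(cn)
e=cv2.fitEllipse(h); print(e)
D=onz(c,*e[0],.081); print("disc",D, "rad",e[1][0]/2)
dot=onz(c,254,177,.072); print("dot",dot,np.linalg.norm((dot-D)[:2]),np.degrees(np.arctan2(*(dot-D)[:2][::-1])))
ts=onz(c,146,137,.091);print("timer",ts)
ys,xs=np.nonzero((g[140:170,228:258]>110)); 
# strip within disc
P=[];W=[]
for y,x in zip(ys+140,xs+228):
    q=onz(c,x,y,.115)[:2]
    if np.hypot(*(q-D[:2]))<.031: P.append(q);W.append(1)
P=np.array(P);mu=P.mean(0);ev,V=np.linalg.eigh(np.cov(P.T));v=V[:,1];v*=np.sign(v@(mu-D[:2]))
print(len(P),mu,ev,"dir",np.degrees(np.arctan2(v[1],v[0])),"from axis",np.degrees(np.arctan2(*(mu-D[:2])[::-1])))
q=proj(c,[*D[:2],.115]);print(q)
```

```text
[ 224  104   63   64 2938] [255.17052417 134.74132063]
((254.2065887451172, 136.3234405517578), (62.37264633178711, 65.31951141357422), 26.7520694732666)
disc [ 0.49150828 -0.12224172  0.081     ] rad 31.186323165893555
dot [ 0.49952309 -0.0751288   0.072     ] 0.0477897974003157 80.34531298535724
timer [ 0.60237245 -0.14051487  0.091     ]
209 [ 0.50436871 -0.10910325] [2.04369174e-05 6.96485276e-05] dir 45.06502354147181 from axis 45.61268832463692
(np.float64(253.85019912685195), np.float64(140.7449760416314))
```

View pics/w8z.png

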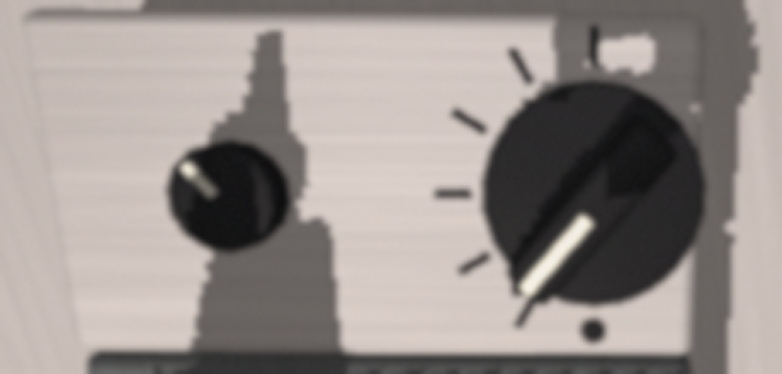

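The pointer is at click 1, the first line after the dot, so I need three clicks, or 90° clockwise. I'll approach and align first.

Request:
servo_tool(
  grip=[-0.1,-0.1,-0.1,-0.1,-0.1,-0.1,-0.1,-0.1,-0.1],
  translation=[
    [0.01,0,0],
    [0.02,-0.001,0.01],
    [0.035,-0.002,0.03],
    [0.045,-0.002,0.05],
    [0.045,-0.002,0.07],
    [0.045,-0.002,0.07],
    [0.045,-0.002,0.07],
    [0.045,-0.002,0.07],
    [0.045,-0.002,0.07],
  ],
  turn=[0.11,0.22,0.33,0.44,0.524,0.524,0.524,0.524,0.524],
)

```text
time_s: 10.9
tcp_pos: [0.4908, -0.1219, 0.1513]
eef_rot: [-179.9, 0.1, -129.0]
contact_force: [-0.9, -0.2, -0.4]
gripper_width: 0.048
```

```bash
python3 snap.py wrist w9;python3 snap.py top t9; python3 snap.py side s9; python3 -c "
import cv2,numpy as np
p=cv2.imread('pics/s9.png');a=cv2.resize(p[120:220,240:350],None,fx=4,fy=4,interpolation=2)
p=cv2.imread('pics/w9.png');b=p[:400,100:450]
cv2.imwrite('pics/sw9.png',np.hstack([a[:384],b]))"
```

```text
10.95 [ 0.49067112 -0.12189987  0.1512081 ] [-1.79894212e+02  9.24767192e-02 -1.29051827e+02] [-0.3  0.7 -0.7] 0.04831078756087519
11.0 [ 0.4904588  -0.12194376  0.15100051] [-1.79909884e+02  8.47576571e-02 -1.29082466e+02] [-0.1  0.6 -0.2] 0.04857886733408836
11.05 [ 0.49028905 -0.12199276  0.15081247] [-1.79923580e+02  7.51210013e-02 -1.29108505e+02] [ 0.1 -0.1 -0.3] 0.0481327220882352
```

View pics/sw9.png

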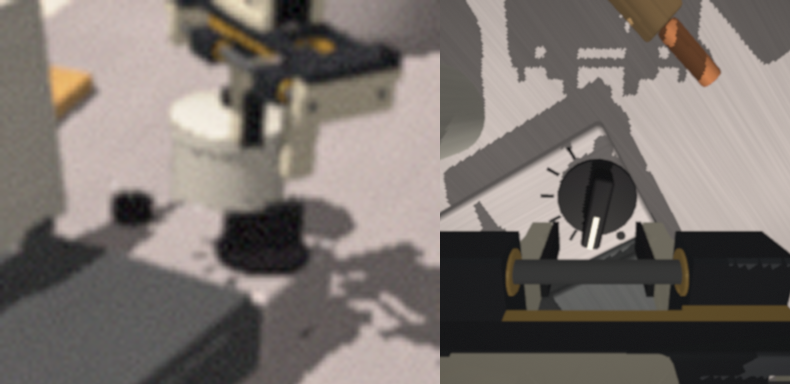

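Wrist view (right half): the dial's grip bar is centred between the fingers at x≈597. I'll descend, make a small yaw trim and pinch.

Request:
servo_tool(
  grip=[-0.1,-0.1,-0.1,-0.1,-0.1,1,1,1,1,1],
  translation=[
    [0,0,0.015],
    [0,0,0.03],
    [0,0,0.045],
    [0,0,0.06],
    [0,0,0.064],
    [0,0,0.064],
    [0,0,0.064],
    [0,0,0.064],
    [0,0,0.064],
    [0,0,0.064],
  ],
  turn=[0.03,0.06,0.08,0.08,0.08,0.08,0.08,0.08,0.08,0.08],
  newtons=25,
)

```text
time_s: 11.88
tcp_pos: [0.4901, -0.1223, 0.0865]
eef_rot: [-179.9, 0.1, -133.8]
contact_force: [-0.5, -0.0, -0.6]
gripper_width: 0.02
```

Request:
servo_tool(
  grip=[1,1,1,1],
  translation=[
    [0,0,0],
    [0,0,0],
    [0,0,0],
    [0,0,0],
  ],
  turn=[0,0,0,0],
)

```text
time_s: 12.22
tcp_pos: [0.4906, -0.1222, 0.0865]
eef_rot: [-179.9, 0.1, -133.7]
contact_force: [1.1, 0.1, 5.0]
gripper_width: 0.0158
```

```bash
python3 -c "
from plant import r
s=r.get_state();print(s['time_s'],s['tcp_pos'],s['eef_rot'],s['contact_force'],s['moment'],s['gripper_width'],s['joints'])"
```

```text
12.2167 [ 0.49055226 -0.12222711  0.08648591] [-1.79922105e+02  7.05471937e-02 -1.33749292e+02] [1.05336364 0.14412577 5.01079381] [ 0.34651746 -0.36617288  0.00139769] 0.01583275555335754 [ 8.31936549e+00  1.27337812e+01 -3.11108008e+01  2.51030341e-02
 -4.60518932e+01 -5.20861113e+01]
```

Request:
servo_tool(
  grip=[1,1,1,1,1,1,1,1,1,1],
  translation=[
    [0,0,0],
    [0,0,0],
    [0,0,0],
    [0,0,0],
    [0,0,0],
    [0,0,0],
    [0,0,0],
    [0,0,0],
    [0,0,0],
    [0,0,0],
  ],
  turn=[0.07,0.14,0.21,0.28,0.35,0.42,0.49,0.56,0.63,0.7],
)

```text
time_s: 13.05
tcp_pos: [0.4899, -0.1212, 0.0865]
eef_rot: [179.9, 0.1, -174.1]
contact_force: [-2.9, 10.5, 9.9]
gripper_width: 0.0157
```

```bash
python3 snap.py wrist w10;  python3 -c "
from plant import r
s=r.get_state();print(s['moment'])"
```

```text
13.1 [ 0.48990516 -0.12120646  0.0864543 ] [ 1.79927174e+02  6.24427807e-02 -1.74376039e+02] [-2.6  9.5 10.7] 0.015942857924584164
[ 3.2871883   0.97469663 -0.09690093]
```

View pics/w10.png

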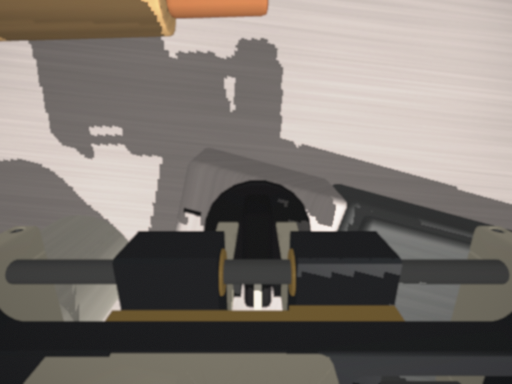

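Request:
servo_tool(
  grip=[1,1,1,1,1,1,1,1,1,1],
  translation=[
    [0,0,0],
    [0,0,0],
    [0,0,0],
    [0,0,0],
    [0,0,0],
    [0,0,0],
    [0,0,0],
    [0,0,0],
    [0,0,0],
    [0,0,0],
  ],
  turn=[0.08,0.16,0.24,0.32,0.4,0.48,0.56,0.64,0.7,0.74],
)

```text
time_s: 13.93
tcp_pos: [0.4903, -0.12, 0.0865]
eef_rot: [179.8, -0.0, 143.5]
contact_force: [-3.1, 17.0, 11.0]
gripper_width: 0.0161
```

Request:
servo_tool(
  grip=[1,1,1,1],
  translation=[
    [0,0,0],
    [0,0,0],
    [0,0,0],
    [0,0,0],
  ],
  turn=[0.02,0.035,0.04,0.04],
)

```text
time_s: 14.27
tcp_pos: [0.4904, -0.1199, 0.0865]
eef_rot: [179.8, -0.0, 141.4]
contact_force: [-2.4, 17.4, 12.2]
gripper_width: 0.0159
```

```bash
python3 -c "
from plant import r
s=r.get_state();print(s['eef_rot'],s['moment'],s['contact_force'],s['tcp_pos'])"
```

```text
[ 1.79792192e+02 -1.69973525e-02  1.41409326e+02] [ 6.4567788   1.07222976 -0.08663916] [-2.36217539 17.4280276  12.16651127] [ 0.4903741 -0.1199162  0.086465 ]
```

Request:
servo_tool(
  grip=[1,1,0.1,0.1,0.1,0.1,0.1,0.1,0.1],
  translation=[
    [0.001,0.0015,0],
    [0.0015,0.002,0],
    [0.0015,0.002,0],
    [0.0015,0.002,0],
    [0.0015,0.002,0],
    [0.0015,0.002,0],
    [0.0015,0.002,0],
    [0.0015,0.002,0],
    [0.0015,0.002,0],
  ],
  turn=[0,0,0,0,0,0,0,0,0],
)

```text
time_s: 15.02
tcp_pos: [0.4896, -0.1199, 0.0856]
eef_rot: [-180.0, -0.0, 141.4]
contact_force: [0.1, -0.5, 0.1]
gripper_width: 0.0394
```

Request:
servo_tool(
  grip=[0.1,0.1,0.1,0.1,0.1,0.1],
  translation=[
    [0,0,-0.01],
    [0,0,-0.03],
    [0,0,-0.06],
    [0,0,-0.095],
    [0,0,-0.12],
    [0,0,-0.12],
  ],
  turn=[0,0,0,0,0,0],
)

```text
time_s: 15.52
tcp_pos: [0.4927, -0.1201, 0.2124]
eef_rot: [179.7, 0.4, 141.5]
contact_force: [0.6, 0.8, -0.1]
gripper_width: 0.0399
```

```bash
python3 snap.py wrist w11; python3 snap.py side s11; python3 snap.py top t11
```

```text
15.5667 [ 0.4914391  -0.11980257  0.20967582] [179.75054702   0.28218567 141.44556882] [ 0.8 -0.1 -0.1] 0.03964488890671226
15.6167 [ 0.49024909 -0.11971254  0.20763985] [1.79856884e+02 1.28215522e-01 1.41423940e+02] [-0.1  0.1 -0.4] 0.03937306629892983
15.6667 [ 0.48948942 -0.1197164   0.20631934] [1.79947088e+02 2.26198274e-02 1.41417991e+02] [-0.2 -1.  -1. ] 0.03971078754570194
```

View pics/w11.png

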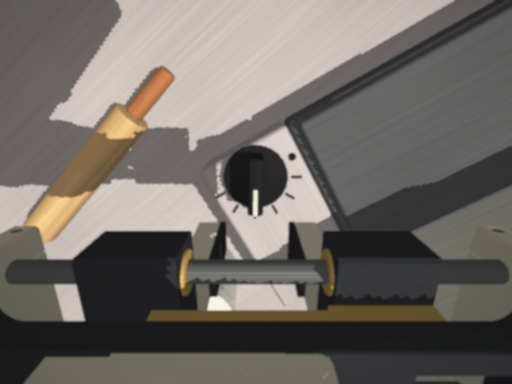

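View pics/s11.png

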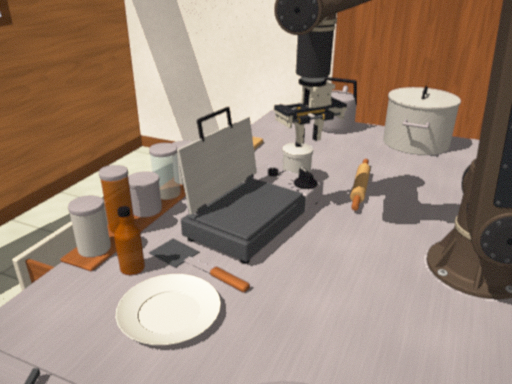

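The wrist view shows the pointer at (255,210). There are lines either side at (237,209) and (272,209), which makes this click 4. I'll check it numerically, along with the bystanders.

Run:
```python
import numpy as np,cv2
from h import *
z=np.load("w11.npz"); k=z["k"]; c=dict(view=z["view"],fx=k[0],fy=k[1],cx=k[2],cy=k[3])
p=z["p"]; g=p.max(axis=2)
dot=onz(c,292,156.5,.072)[:2]
m=np.zeros(g.shape,np.uint8); m[140:212,220:290]=(g[140:212,220:290]<55)
n,l,st,ce=cv2.connectedComponentsWithStats(m); i=1+np.argmax(st[1:,4])
e=cv2.minEnclosingCircle(max(cv2.findContours((l==i).astype(np.uint8),0,1)[0],key=cv2.contourArea)); print(e)
ys,xs=np.nonzero(g[185:218,245:266]>150); a=onz(c,xs.mean()+245,ys.min()+185,.115)[:2]
P=np.array([onz(c,x+245,y+185,.115)[:2] for x,y in zip(xs,ys)]);ev,V=np.linalg.eigh(np.cov(P.T));v=V[:,1]
print("strip",np.degrees(np.arctan2(v[1],v[0])), "target -39.2", len(P))
cv2.imwrite("pics/f.png",np.vstack([cv2.resize(p[130:225,200:320],None,fx=5,fy=5,interpolation=2)]))
a=np.load("top0.npz")["p"];b=np.load("t11.npz")["p"]
cv2.imwrite("pics/t11d.png",np.hstack([a[60:280,100:450],b[60:280,100:450]]))
```

```text
((253.9166717529297, 178.6666717529297), 32.90072250366211)
strip 141.81776410811483 target -39.2 223
```

View pics/f.png

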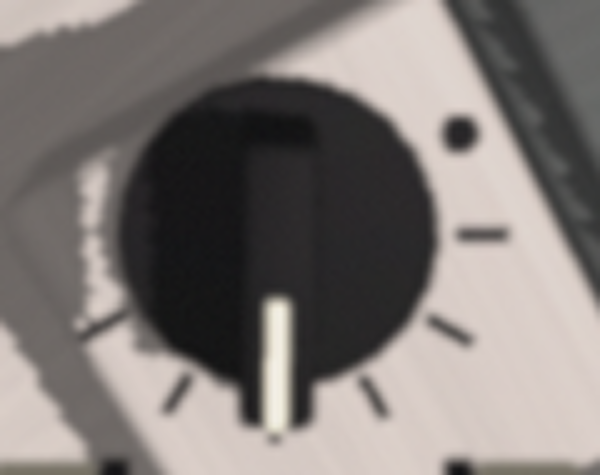

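View pics/t11d.png

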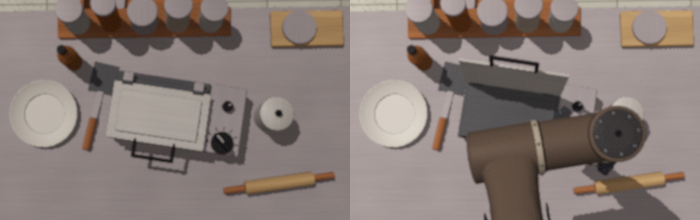

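```bash
python3 -c "
from plant import r,order
s=r.get_state();print(s['time_s'],s['contact_force'],abs(s['qd']).max());print(order.close_job())"
```

```text
15.6667 [-0.2145917  -0.97260354 -0.9918737 ] 1.2838002598882203
the job is handed in; nothing more can be done
None
```

I folded the cover back onto its stop and turned the heat dial from click 1 to click 4. The job was handed in at 15.7 s of the 64 s allowed.

- **Cover:** I pinched the bar and carried it along its arc at about 36°/s, then crept the last part until the stop pushed back with about 24 N. I eased off, let go and lifted clear. The later side views show the cover still standing on its stop.
- **Dial:** The pointer was clearly on the first line after the off dot, so I turned it 90° clockwise and let go. In the last close wrist view the pointer covers the fourth line, with lines 1–3 and 5–6 visible on either side. Its measured direction is −38.2°, against −39.2° for the fourth click.
- **Everything else:** The plate, turner, pin and sauce bottle look unmoved when the first and last top views are compared by eye. In the last top view the arm hid part of the tin and the pin and was close to the timer. I did not measure the timer knob's angle again, but nothing went near it. The gripper was clear of everything, with contact force under 1.5 N.

**Readings that disagreed:**
- **Dial start angle:** The wrist view measured it about 5° off click 1's nominal direction, and the top view about 10° off. I set the final angle from the griddle's yaw instead.
- **Forces from position errors:** My estimates of the cover's hinge and the dial's axis were a few millimetres out. The wrist readings reached about 30 N during the lift, before I corrected it, and about 21 N on the dial.

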